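Build a cabinet foot and hold it over the inspection camera

ROBOT

A 7-joint arm with a two-finger parallel gripper is mounted at the origin on the work surface. World frame = base frame: x ahead of the robot, y to its left, z up, the work surface at z = 0. Lengths are in m, angles in rad, forces in N, time in s.
With the tool pointing down it reaches from about 0.35 to 0.9 m from the base axis. Payload 8.1 kg.
Tool frame: the origin (TCP) lies on the centre line of the jaws, within the pads' length; the fingertips stand 19 mm ahead of it and the grasp point (between the pads) is the TCP; z points along the fingers, y is the direction in which the jaws open and shut (so a half turn about z gives the same grasp; the last joint's range is limited). The gripper opens to 92 mm and grips with 3 to 60 N. Pads are 19 mm wide; open, the fingers measure 130 mm over their backs; the gripper's body (75 mm by 190 mm) begins 47 mm behind the grasp point.
Start: joints at [1.041, 0.434, 0.025, 1.573, -0.012, 1.134, -0.075], TCP at [0.259, -0.569, 0.246] pointing down, gripper open.
Joint ranges: [-2.62, 2.62], [-0.44, 2.09], [-1.27, 1.32], [0.08, 2.57], [-1.32, 4.46], [0.12, 2], [-2.74, 2.74]. Speed limits (rad/s): [2.22, 2.22, 3.01, 3.01, 3.14, 3.14, 3.14].

INTERFACE

Orientations are given as a rotation vector (axis times angle).
In Python, from cell import monitor, imaging, workorder, outline_of gives the robot as it stands.
- The arm moves only by the tool move_arm, never from a script. Its argument "series" is a list of rows, each a list of 6 numbers: the shift along the world's x, y, z in cm, then the turn, a rotation vector about the world's x, y, z in degrees. A call has 1 to 8 rows; each row shifts and turns the commanded pose from where the row before left it; what a row does not reach is not made up. A row lasts 1/10 s, in which the tool goes at most 50 mm and 8.59 degrees, less where a joint would pass 70% of its speed; a pose out of reach is approached as far as the arm can. A call with a gripper value outside its range is refused whole. "grip" is the opening, from 0 (shut) to 1 (fully open), set as the call begins (left out, the last holds). The fingers move at their own pace and stop on an object; "force" is the grip in N (left out, the last holds). Time passes only in rows, so rows that do not move let the fingers close. It gives the time, the measured TCP pose, the force and the opening at its end, in the units of the state.
- monitor.observe(): the state, without advancing time (a new reading comes with each control period).
- imaging.get_image(name): name is "scene" or "top"; returns a dict with "color" (400x640x3 uint8, red, green, blue), "fx", "fy", "cx", "cy" (pixels), "rvec" (rotation vector, rad) and "tvec" (3), from world to camera coordinates, as OpenCV has them. Camera axes: x right, y down, z forward; pixel columns grow to the right and rows downward; lengths in m; the calibration is good to about 2 mm. A picture is of the moment at which its call begins. There is no depth.
- workorder.sign_off(): hands the job in, once; it reports no verdict.
Trained networks look in the newest picture that a camera, given by its name, has taken for a name from the list of things; names that differ only in an ending like _2 or _b are one class to them, and where a whole thing is asked for, a point or a joint stands for the part that bears it (a point fixed in the world has none). Each returns a list of dicts, best first, with "p" (0 to 1); they miss things now and then, are a little off and sometimes report something else, mostly with a low value. They report only what shows in the picture. A call takes as long as a camera call. They do not tell look-alikes from the thing itself.
- outline_of(camera, thing): "mask" (400x640 bool, what is visible of it) and "rect" ([left, top, width, height] in pixels, round what is visible of it).
The state is a dict: "clock": time; "joints": joint angles; "dq": joint speeds; "joint_efforts": joint torques, N m; "position": TCP position; "ee_rot": TCP orientation; "force": force on the tool from outside, world axes, zero at the start; "ft_torque": the same for the moment, N m; "width": opening from 0.0 (shut) to 1.0 (fully open).
Only numpy, scipy, OpenCV 4.12 (cv2) and the standard library are available. Lean on these libraries where they do the work, as an engineer would, in place of code of your own. Each camera call takes 0.05 s, during which the arm holds its last target. There are 200 camera calls.

TASK

Finish the cabinet foot standing in the metal fixture: slip the wooden spacer over its stem, then the flat metal disc on top, both lying flat, with the foot staying in its pocket. Then lift the whole foot out by the stem and hold it in the air upright over the lens of the inspection camera, centred on the lens, its square base lined up with the sides of the camera's square plate (any of the four ways round) and its underside level with the height pointer. Finish while still holding it there, still, and leave the vase, wooden leg and screwdriver alone.

Things in the scene. Friction and masses are not known exactly. Their poses are not given: they have to be found in the camera images.
- fixture: Fixed aluminium block, 110 x 110 mm and 24 mm high, with a square pocket 63 x 63 mm and 12 mm deep in the middle of its top (pocket floor 12 mm above the counter). Origin: centre of its underside, on the counter; x and y run along its sides, z up.
- foot: Cabinet foot, loose in the fixture's pocket (1.5 mm play per side), 110 to 230 g: black square plastic base 60 x 60 mm, 20 mm thick, with an upright steel stem 14 x 14 mm square in the middle, its sides parallel to those of the base; the stem's top is 95 mm above the underside, the last 6 mm narrowed to 8 x 8 mm. Origin: centre of the base's underside; x and y along the base's sides, z up along the stem. Spacer and disc in place leave 36 mm of stem (59 to 95 mm) free to grip.
- spacer: Light wooden collar lying flat on the counter, loose: 46 mm outside diameter, 26 mm bore, 25 mm high, about 30 g. Origin: centre of its underside, z along the bore. Goes over the stem first and then rests on the base, 20 mm above the foot's underside. Narrower and thicker than the disc.
- disc: Flat metal disc lying flat on the counter, loose: 60 mm outside diameter, 26 mm bore, 14 mm thick, about 70 g. Origin: centre of its underside, z along the bore. Goes over the stem second and then rests on the spacer, 45 mm above the foot's underside.
- stand: Inspection camera fixed on the counter: grey square plate 110 x 110 mm, 16 mm thick, round black lens looking up in the middle of its top (up to 20 mm above the counter); beside one side a thin steel post, 10 mm in diameter, 157 mm high, 70 mm along its own +x from the middle. Origin: centre of the plate's underside, on the counter, straight under the lens; x and y along the plate's sides, z up.
- pointer (a point): Inner tip of the height pointer, a 6 mm thick level steel pin on the inspection camera's post pointing towards the lens axis: 150 mm above the counter and 47 mm from the lens axis. The underside of the foot is to be level with the pin's centre line.
- vase: Bystander: pink vase standing on the counter, 74 mm across, 115 mm high. Origin: centre of its underside.
- leg: Bystander: tapered round wooden furniture leg, standing, 38 to 52 mm across, 100 mm high. Origin: centre of its underside.
- screwdriver: Bystander: screwdriver, about 200 mm long, lying on the counter. Origin: under the middle of it.
Mind the look-alikes: they are no part of the job. Leave any orange or yellow look-alike of the disc alone.

How it is judged:
By the outcome, as a careful person would: the job done as asked, in the order asked, and still so for the second after the job is handed in, while the arm keeps its last pose, push and grip.
It also fails if it takes over 61 s, if anything falls off the work surface, if the arm or the gripper's body presses on something with over 40 N, if the wrist force passes 120 N, or if a joint passes its speed limit or range.

## Working session

There is one attempt and no reset: what is moved stays moved. The work goes in short steps, Python scripts to look and compute and a tool call to move; the robot and the scene stay as the last step left them, time stands still between calls to the robot, and variables do not carry over. Pictures are saved under pics/ and viewed, about 8 in all and at most 12, crops included, and the job is handed in when it is done.

Besides the shell and the picture viewer there is one more tool, called as a command line: name --pt "numbers of a row" for each row, then --argument value for the rest. move_arm: Moves the arm, as the interface text tells. Its arguments: {"type":"object","properties":{"series":{"type":"array"},"grip":{"type":"number"},"force":{"type":"number"}},"required":["series"]}

```bash
mkdir -p pics; ls; python3 - <<'E'
from cell import monitor, imaging, workorder, outline_of
import cv2,pickle
s=monitor.observe();print(s)
im={}
for c in ("scene","top"):
    d=imaging.get_image(c);im[c]=d
    cv2.imwrite(f"pics/{c}1.png",d["color"][:,:,::-1])
    print(c,{k:d[k] for k in d if k!="color"})
    for t in ("fixture","foot","spacer","disc","stand","vase","leg","screwdriver"):
        print(t,[(round(o["p"],2),o["rect"]) for o in outline_of(c,t)][:3])
pickle.dump(im,open("im1.pkl","wb"))
E
```

```text
pics
{'clock': 0.0, 'joints': array([ 1.04138803,  0.43522883,  0.02498685,  1.57410265, -0.01160262,
        1.13400614, -0.07509198]), 'dq': array([ 0.00141386,  0.00041774, -0.00117977, -0.00018846,  0.00101611,
        0.00087646,  0.00039798]), 'joint_efforts': array([ 7.74530308e-04, -6.67851305e+01,  9.84709673e-01, -3.14457500e+01,
       -6.07560785e-02,  4.28892660e-02,  1.28191700e-04]), 'position': array([ 0.25847067, -0.56851344,  0.24493934]), 'ee_rot': array([-3.06886183e+00, -6.64912778e-01,  7.57503163e-04]), 'force': array([-0.02078919,  0.66716097,  0.31929712]), 'ft_torque': array([ 0.05247568,  0.00945219, -0.01192646]), 'width': 1.0003936540677203}
scene {'fx': 416.67186972270895, 'fy': 416.67186972270895, 'cx': 317.9070399938793, 'cy': 198.2676861720914, 'rvec': array([ 1.20577604,  2.4058665 , -0.8752173 ]), 'tvec': array([ 0.31207789, -0.2871336 ,  1.42691126])}
fixture [(0.57, [288.0, 169.1, 54.0, 43.7])]
foot [(0.57, [296.7, 168.2, 32.8, 29.8])]
spacer [(0.52, [366.8, 238.8, 20.9, 20.4])]
disc [(0.93, [456.2, 229.8, 23.2, 25.0]), (0.84, [462.1, 296.4, 27.1,
[... 192 characters left out ...]
27.3, 24.7])]
screwdriver [(0.72, [209.5, 227.3, 49.6, 31.7])]
top {'fx': 449.30362693163084, 'fy': 449.30362693163084, 'cx': 316.40627346000684, 'cy': 197.40599847581018, 'rvec': array([ 2.17595911, -2.16829734,  0.11162805]), 'tvec': array([0.04557122, 0.55457718, 1.104886  ])}
fixture [(0.84, [327.7, 204.2, 48.8, 45.5])]
foot [(0.71, [339.5, 218.6, 27.4, 25.3])]
spacer [(0.46, [247.5, 194.5, 15.9, 18.5])]
disc [(0.95, [175.1, 171.6, 21.1, 19.1]), (0.83, [177.3, 212.1, 23.7, 27.1]), (0.59, [171.7, 256.9, 22.9, 22.8])]
stand [(0.75, [446.0, 178.2, 59.3, 60.8])]
vase [(0.58, [291.4, 119.5, 28.4, 31.0])]
leg [(0.78, [226.8, 125.2, 25.8, 30.8])]
screwdriver [(0.85, [365.3, 102.5, 18.7, 70.7])]
```

```bash
python3 - <<'E'
import cv2
t=cv2.imread("pics/top1.png")[90:310,150:550]
cv2.imwrite("pics/t2.png",cv2.resize(t,None,fx=2,fy=2,interpolation=cv2.INTER_CUBIC))
s=cv2.imread("pics/scene1.png")[100:350,180:513]
cv2.imwrite("pics/s2.png",cv2.resize(s,None,fx=2.4,fy=2.4,interpolation=cv2.INTER_CUBIC))
E
```

```text
(no output)
```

View pics/t2.png

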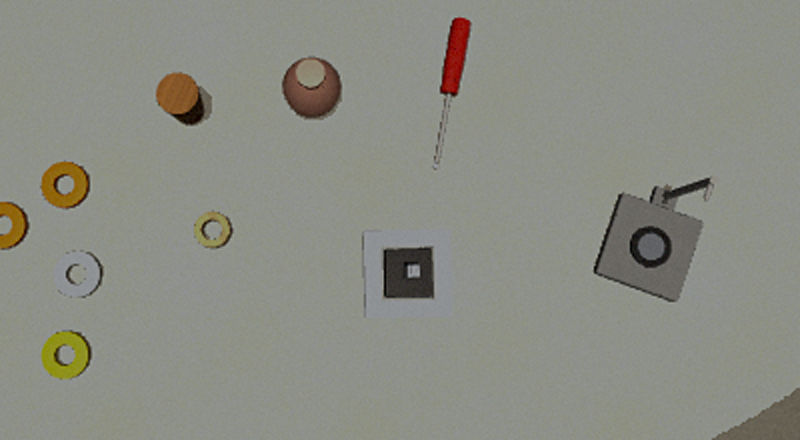

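View pics/s2.png

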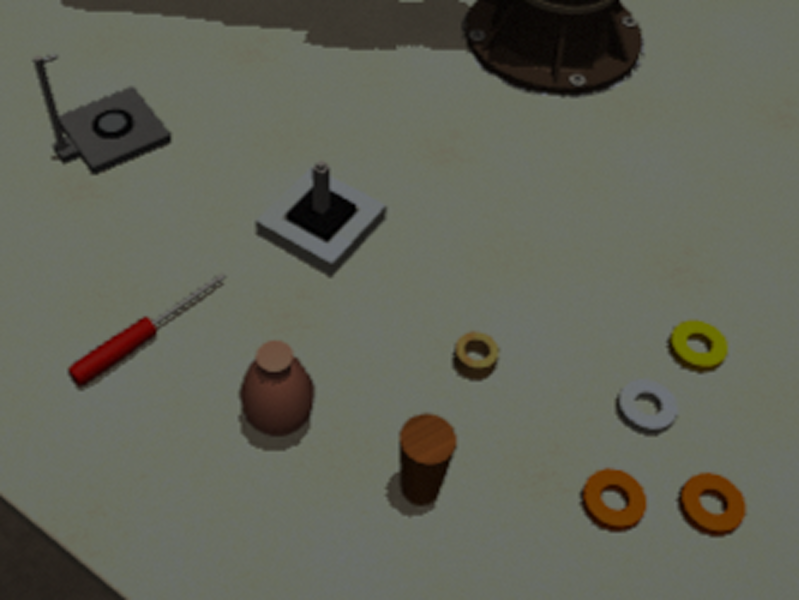

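```bash
cat > h.py <<'E'
import numpy as np,cv2
from scipy.optimize import minimize
def proj(d,P): return cv2.projectPoints(np.asarray(P,float),d["rvec"],d["tvec"],np.array([[d["fx"],0,d["cx"]],[0,d["fy"],d["cy"]],[0,0,1.]]),None)[0][:,0]
def ray(d,uv,z):
    R=cv2.Rodrigues(d["rvec"])[0];c=-R.T@d["tvec"]
    v=R.T@np.array([(uv[0]-d["cx"])/d["fx"],(uv[1]-d["cy"])/d["fy"],1]);return c+v*(z-c[2])/v[2]
def box(w,z0,z1,cx=0,cy=0): return np.array([[cx+a*w/2,cy+b*w/2,z] for a in(-1,1) for b in(-1,1) for z in(z0,z1)])
def cyl(D,z0,z1,cx=0): 
    t=np.linspace(0,2*np.pi,48);return np.array([[cx+D/2*np.cos(a),D/2*np.sin(a),z] for a in t for z in(z0,z1)])
M=dict(fixture=[box(.11,0,.024)],foot=[box(.06,.024,.032),box(.014,.02,.107)],spacer=[cyl(.046,0,.025)],disc=[cyl(.06,0,.014)],
 stand=[box(.11,0,.016),cyl(.01,0,.157,.07),np.array([[.047+a*.023,b,.15+c] for a in(0,1) for b in(-.003,.003) for c in(-.003,.003)])])
S=8
def render(d,parts,p,off):
    c,s=np.cos(p[2]),np.sin(p[2]);R=np.array([[c,-s,0],[s,c,0],[0,0,1]])
    m=np.zeros((400*2,640*2),np.uint8)
    for q in parts:
        uv=proj(d,q@R.T+[p[0],p[1],0]);uv=(uv+.5)*2-.5
        cv2.fillConvexPoly(m,cv2.convexHull(np.round(uv*16).astype(np.int32)),255,cv2.LINE_AA,4)
    return cv2.resize(m,(640,400),interpolation=cv2.INTER_AREA)/255.
def fit(views,name,p0,yaw=True,parts=None):
    parts=parts or M[name]
    def f(q):
        p=[q[0]/100,q[1]/100,q[2]/10 if yaw else 0]
        return sum(np.abs(render(d,parts,p,0)-m).sum()/m.sum() for d,m in views)
    x0=np.array([p0[0]*100,p0[1]*100,p0[2]*10])
    sim=x0+np.array([[0,0,0],[1,0,0],[0,1,0],[0,0,1.5]])
    r=minimize(f,x0,method="Nelder-Mead",options=dict(initial_simplex=sim,xatol=.005,fatol=1e-4))
    return np.round([r.x[0]/100,r.x[1]/100,r.x[2]/10],4),round(r.fun,3)
def fill(m):
    m=m.astype(np.uint8);c,_=cv2.findContours(m,0,1);o=m*0;cv2.drawContours(o,c,-1,1,-1);return o.astype(float)
E
cat > m1.py <<'E'
from h import *;import pickle
from cell import imaging,outline_of
im={};mk={}
for c in("scene","top"):
    im[c]=imaging.get_image(c)
    for t in M: mk[c,t]=[fill(o["mask"]) for o in outline_of(c,t)]
pickle.dump((im,mk),open("m1.pkl","wb"))
px=dict(fixture=(353,227,.02),foot=(353,227,.02),spacer=(256,204.5,.02),disc=(189,226,.01),stand=(475,213,.018))
for t,(u,v,z) in px.items():
    p=ray(im["top"],(u,v),z);print(t,"guess",p.round(3))
    vs=[]
    for c in im:
        e=proj(im[c],[p])[0]
        ms=[m for m in mk[c,t] if np.hypot(*(np.argwhere(m>0).mean(0)[::-1]-e))<20]
        if ms: vs.append((im[c],ms[0]))
        else: print("none",c,t)
    for k in [[v] for v in vs]+[vs]:
        y0s=(-2.2,-.7,.8,2.3) if t=="stand" else (0,)
        print("  ",min((fit(k,t,(p[0],p[1],y0),t not in("spacer","disc")) for y0 in y0s),key=lambda r:r[1]))
E
python3 m1.py
```

```text
fixture guess [ 0.481 -0.045  0.02 ]
   (array([ 0.4832, -0.0468,  0.0044]), np.float64(0.506))
   (array([ 0.4818, -0.0461, -0.0019]), np.float64(0.035))
   (array([ 0.4828, -0.0469,  0.001 ]), np.float64(0.545))
foot guess [ 0.481 -0.045  0.02 ]
   (array([ 0.4862, -0.0446,  0.0443]), np.float64(0.113))
   (array([ 0.4817, -0.0445,  0.0164]), np.float64(0.09))
   (array([ 0.4829, -0.0447,  0.0214]), np.float64(0.271))
spacer guess [0.537 0.2   0.02 ]
   (array([0.5374, 0.2004, 0.1099]), np.float64(0.097))
   (array([0.5367, 0.2008, 0.1252]), np.float64(0.083))
   (array([0.537 , 0.2006, 0.0511]), np.float64(0.185))
disc guess [0.482 0.371 0.01 ]
   (array([0.4804, 0.3727, 0.1152]), np.float64(0.238))
   (array([0.4794, 0.3725, 0.081 ]), np.float64(0.096))
   (array([0.4798, 0.3727, 0.0788]), np.float64(0.336))
stand guess [ 0.517 -0.355  0.018]
   (array([ 0.5185, -0.356 , -0.3329]), np.float64(0.112))
   (array([ 0.5176, -0.3542, -0.3551]), np.float64(0.081))
   (array([ 0.5181, -0.3547, -0.3568]), np.float64(0.198))
```

move_arm --pt "1.16 3.2 0 0 0 -1.02" --pt "1.16 3.2 0 0 0 -1.02" --pt "1.16 3.2 0 0 0 -1.02" --pt "1.16 3.2 0 0 0 -1.02" --pt "1.16 3.2 0 0 0 -1.02" --pt "1.16 3.2 0 0 0 -1.02" --pt "1.16 3.2 0 0 0 -1.02" --pt "1.16 3.2 0 0 0 -1.02" --grip 1

```text
clock: 2.3
position: [0.3518, -0.3117, 0.2459]
ee_rot: [3.11, 0.444, 0.001]
force: [0.9, -0.4, -0.9]
width: 1.0
```

move_arm --pt "1.16 3.2 0 0 0 -1.02" --pt "1.16 3.2 0 0 0 -1.02" --pt "1.16 3.2 0 0 0 -1.02" --pt "1.16 3.2 0 0 0 -1.02" --pt "1.16 3.2 0 0 0 -1.02" --pt "1.16 3.2 0 0 0 -1.02" --pt "1.16 3.2 0 0 0 -1.02" --pt "1.16 3.2 0 0 0 -1.02"

```text
clock: 3.1
position: [0.4447, -0.0557, 0.246]
ee_rot: [3.134, 0.221, 0.001]
force: [0.1, -0.0, 0.3]
width: 1.0
```

move_arm --pt "1.16 3.2 -1 0 0 -1.02" --pt "1.16 3.2 -1 0 0 -1.02" --pt "1.16 3.2 -1 0 0 -1.02" --pt "1.16 3.2 -1 0 0 -1.02" --pt "1.16 3.2 -1 0 0 -1.02" --pt "1.16 3.2 -1 0 0 -1.02" --pt "1.16 3.2 -1 0 0 -1.02" --pt "0 0 0 0 0 0"

```text
clock: 3.9
position: [0.5255, 0.1722, 0.1747]
ee_rot: [-3.139, -0.035, 0.001]
force: [-0.5, 0.7, -0.5]
width: 0.998
```

move_arm --pt "0.6 1.4 -2.5 0 0 -0.6" --pt "0.55 1.4 -2.5 0 0 -0.6" --pt "0 0 -2.5 0 0 0" --pt "0 0 0 0 0 0" --pt "0 0 0 0 0 0"

```text
clock: 4.4
position: [0.5369, 0.1943, 0.1011]
ee_rot: [3.141, -0.006, -0.001]
force: [1.0, 0.5, 0.7]
width: 1.002
```

```bash
python3 -c "
from cell import monitor
s=monitor.observe();print(s['position'],s['ee_rot'],s['joints'])"
```

```text
[0.53690305 0.19429461 0.10110487] [ 3.14087828e+00 -6.48177862e-03 -1.12608208e-03] [-0.22251892  0.53001464 -0.30523456  1.84409436  0.21372773  0.80036657
 -2.21305047]
```

move_arm --pt "0 0.3 -2.2 0 0 0" --pt "0 0.3 -2.2 0 0 0" --pt "0 0 -1.5 0 0 0" --pt "0 0 -0.8 0 0 0" --pt "0 0 0 0 0 0"

```text
clock: 4.9
position: [0.5373, 0.2006, 0.0342]
ee_rot: [3.141, -0.007, 0.0]
force: [-0.4, -0.2, -0.4]
width: 1.001
```

move_arm --pt "0 0 0 0 0 0" --pt "0 0 0 0 0 0" --pt "0 0 0 0 0 0" --pt "0 0 0 0 0 0" --pt "0 0 0 0 0 0" --pt "0 0 0 0 0 0" --pt "0 0 0 0 0 0" --pt "0 0 0 0 0 0" --grip 0.3 --force 15

```text
clock: 5.7
position: [0.537, 0.2011, 0.0338]
ee_rot: [3.142, -0.006, -0.0]
force: [-0.7, -0.8, 1.6]
width: 0.49
```

move_arm --pt "0 0 1 0 0 0" --pt "0 0 3 0 0 0" --pt "0 0 4 0 0 0" --pt "0 0 4 0 0 0" --pt "-0.5 -2.6 0.6 0 0 0" --pt "-0.5 -2.6 0 0 0 0" --pt "-0.5 -2.6 0 0 0 0" --pt "-0.5 -2.6 0 0 0 0"

```text
clock: 6.5
position: [0.5167, 0.0961, 0.1606]
ee_rot: [-3.142, 0.005, -0.001]
force: [-0.2, -1.0, -0.0]
width: 0.492
```

move_arm --pt "-0.5 -2.6 0 0 0 0" --pt "-0.5 -2.6 0 0 0 0" --pt "-0.5 -2.6 0 0 0 0" --pt "-0.5 -2.6 0 0 0 0" --pt "-0.5 -2.0 0 0 0 0" --pt "-0.5 -1.3 0 0 0 0" --pt "-0.4 -0.5 0 0 0 0" --pt "0 0 0 0 0 0"

```text
clock: 7.3
position: [0.4825, -0.045, 0.16]
ee_rot: [3.142, -0.007, -0.0]
force: [0.6, 0.2, -0.3]
width: 0.494
```

```bash
cat > look.py <<'E'
import sys,cv2
from h import *
from cell import monitor,imaging
n=sys.argv[1];s=monitor.observe();print(s['clock'],s['position'].round(4),s['ee_rot'].round(4),s['force'].round(1),s['width'],s['joints'].round(2))
o=[]
for c in("scene","top"):
    d=imaging.get_image(c);u,v=np.round(proj(d,[[float(a) for a in sys.argv[2:5]]])[0]).astype(int)
    o.append(cv2.resize(d["color"][max(v-40,0):v+40,u-40:u+40,::-1],(400,400),interpolation=cv2.INTER_CUBIC)); print(c,u-40,v-40)
cv2.imwrite(f"pics/{n}.png",cv2.hconcat(o))
E
python3 look.py a .482 -.045 .1
```

```text
7.3 [ 0.4825 -0.045   0.16  ] [ 3.1415e+00 -6.7000e-03 -2.0000e-04] [ 0.6  0.2 -0.3] 0.49435725727468516 [ 0.22  0.33 -0.3   1.99  0.13  0.84 -1.72]
scene 274 130
top 316 185
```

View pics/a.png

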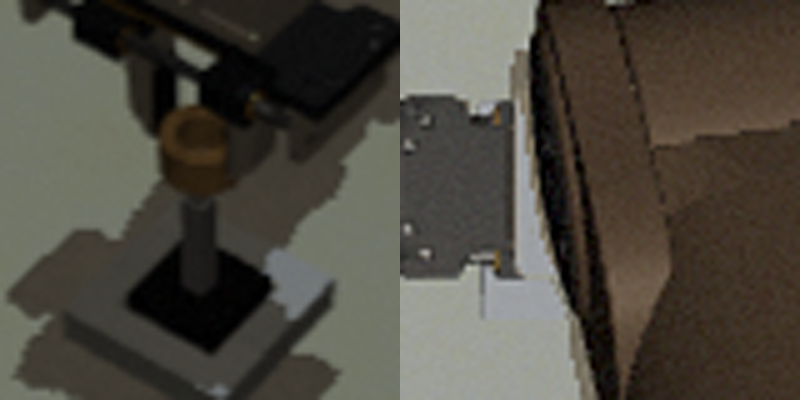

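The picture shows the spacer held level right over the stem (spacer at crop column 198, stem at 199). Lowering.

move_arm --pt "0 0 -1 0 0 0" --pt "0 0 -1.5 0 0 0" --pt "0 0 -1.5 0 0 0" --pt "0 0 -1.5 0 0 0" --pt "0 0 -1.5 0 0 0" --pt "0 0 -1.2 0 0 0" --pt "0 0 -0.8 0 0 0" --pt "0 0 0 0 0 0"

```text
clock: 8.2
position: [0.4824, -0.0446, 0.0686]
ee_rot: [-3.141, 0.005, 0.003]
force: [-0.3, 0.3, -0.5]
width: 0.495
```

move_arm --pt "0 0 -0.15 0 0 0" --pt "0 0 0 0 0 0"

```text
clock: 8.4
position: [0.4834, -0.0449, 0.0686]
ee_rot: [3.142, -0.006, 0.001]
force: [0.4, 0.8, -0.0]
width: 0.493
```

move_arm --pt "0 0 0 0 0 0" --pt "0 0 0 0 0 0" --pt "0 0 0 0 0 0" --pt "0 0 0 0 0 0" --pt "0 0 1 0 0 0" --pt "0 0 2.5 0 0 0" --pt "0 0 3.5 0 0 0" --pt "0 0 3.0 0 0 0" --grip 1

```text
clock: 9.2
position: [0.483, -0.0448, 0.1703]
ee_rot: [-3.141, 0.005, -0.001]
force: [1.5, 0.6, -0.0]
width: 0.997
```

move_arm --pt "0 3 0 0 0 1" --pt "0 4 0 0 0 2" --pt "0 4 0 0 0 2" --pt "0 4 0 0 0 2" --pt "0 4 0 0 0 2" --pt "0 4 0 0 0 2" --pt "0 4 0 0 0 2" --pt "0 4 0 0 0 2"

```text
clock: 10.0
position: [0.4828, 0.2666, 0.1691]
ee_rot: [3.115, 0.406, 0.001]
force: [1.2, -0.3, -0.4]
width: 0.999
```

move_arm --pt "0 4 0 0 0 0" --pt "0 4 0 0 0 0" --pt "0 2 0 0 0 0" --pt "0 0.7 0 0 0 0" --pt "0 0 0 0 0 0"

```text
clock: 10.5
position: [0.4827, 0.3724, 0.1685]
ee_rot: [-3.115, -0.406, 0.0]
force: [0.1, -0.2, 0.0]
width: 1.002
```

```bash
python3 look.py b .482 -.045 .06; sed -i 's/^/ /;s/^ //' m1.py; python3 - <<'E'
from h import *
from cell import imaging,outline_of
for c in ("top","scene"):
    d=imaging.get_image(c)
    for t,p in(("disc",(.4798,.3727,0)),("spacer",(.4825,-.0455,0))):
        P=M[t] if t=="disc" else [cyl(.046,.032,.057)]
        e=proj(d,[[p[0],p[1],P[0][:,2].mean()]])[0]
        for o in outline_of(c,t):
            m=fill(o["mask"])
            if np.hypot(*(np.argwhere(m>0).mean(0)[::-1]-e))<12: print(c,t,fit([(d,m)],t,p,False,P))
E
```

```text
10.5 [0.4827 0.3724 0.1685] [-3.1152e+00 -4.0610e-01  2.0000e-04] [ 0.1 -0.2  0. ] 1.0023352699320311 [-0.45  0.52 -0.43  1.68  0.25  1.   -2.27]
scene 274 140
top 314 186
top disc (array([0.479 , 0.373 , 0.0769]), np.float64(3.079))
top spacer (array([ 0.4822, -0.0442,  0.0015]), np.float64(0.059))
scene disc (array([0.4816, 0.3719, 0.0177]), np.float64(0.145))
scene spacer (array([ 0.4836, -0.0447,  0.1444]), np.float64(0.63))
```

View pics/b.png

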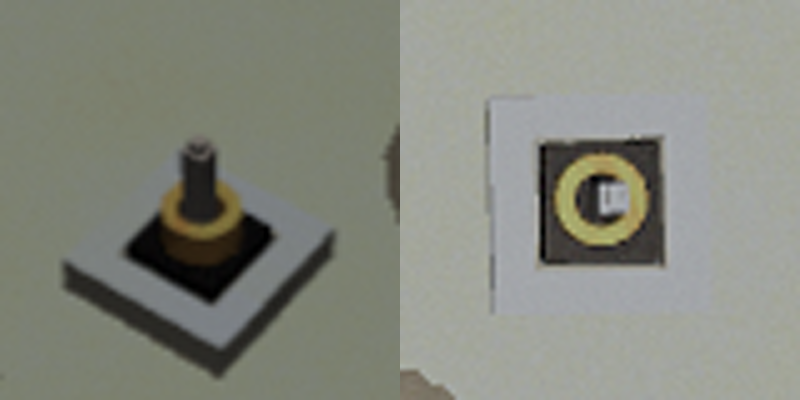

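The spacer sits flat on the base around the stem (crop (200,225)/(600,198)), foot still in its pocket. Now the disc.

move_arm --pt "-0.25 0 -3 0 0 0" --pt "0 0 -4 0 0 0" --pt "0 0 -3.5 0 0 0" --pt "0 0 -2.2 0 0 0" --pt "0 0 -1.2 0 0 0" --pt "0 0 -0.6 0 0 0" --pt "0 0 0 0 0 0"

```text
clock: 11.6
position: [0.4806, 0.3721, 0.0233]
ee_rot: [-3.115, -0.404, 0.0]
force: [-0.7, -0.5, 0.2]
width: 0.998
```

move_arm --pt "0 0 0 0 0 0" --pt "0 0 0 0 0 0" --pt "0 0 0 0 0 0" --pt "0 0 0 0 0 0" --pt "0 0 0 0 0 0" --pt "0 0 0 0 0 0" --grip 0.45 --force 25

```text
clock: 12.2
position: [0.4807, 0.3722, 0.0237]
ee_rot: [-3.115, -0.404, -0.001]
force: [-0.5, -1.3, 4.6]
width: 0.651
```

move_arm --pt "0 0 1 0 0 0" --pt "0 0 3 0 0 0" --pt "0 0 4 0 0 0" --pt "0 0 4 0 0 0" --pt "0 -1.7 2.5 0 0 0" --pt "0 -3 0 0 0 0" --pt "0 -4 0 0 0 -2" --pt "0 -4 0 0 0 -2"

```text
clock: 13.0
position: [0.4802, 0.244, 0.1689]
ee_rot: [-3.127, -0.295, -0.001]
force: [0.5, -0.2, -0.7]
width: 0.651
```

move_arm --pt "0 -4 0 0 0 -2" --pt "0 -4 0 0 0 -2" --pt "0 -4 0 0 0 -2" --pt "0 -4 0 0 0 -2" --pt "0.1 -4 0 0 0 -2" --pt "0.1 -4 0 0 0 -1" --pt "0 -3 0 0 0 0" --pt "0 -2 0 0 0 0"

```text
clock: 13.8
position: [0.4821, -0.0476, 0.1687]
ee_rot: [3.141, -0.01, -0.0]
force: [0.7, 0.5, -0.1]
width: 0.643
```

move_arm --pt "0 0 0 0 0 0" --pt "0 0 0 0 0 0"

```text
clock: 14.0
position: [0.4824, -0.0449, 0.1686]
ee_rot: [-3.141, 0.007, -0.0]
force: [-0.1, 0.5, -1.4]
width: 0.649
```

```bash
python3 look.py c .482 -.045 .12
```

```text
14.0 [ 0.4824 -0.0449  0.1686] [-3.1413e+00  7.0000e-03 -4.0000e-04] [-0.1  0.5 -1.4] 0.6486594911480159 [ 0.23  0.32 -0.31  1.98  0.13  0.86 -1.72]
scene 274 124
top 317 185
```

View pics/c.png

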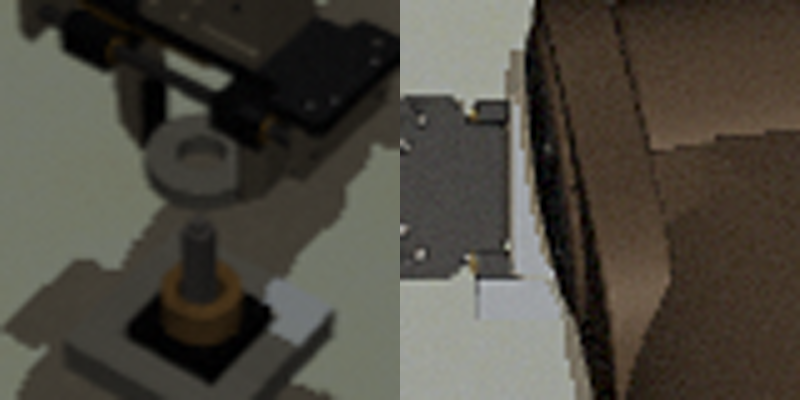

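The disc is level, its bore (crop column 203) over the stem (199). Lowering.

move_arm --pt "0 0 -1 0 0 0" --pt "0 0 -1.5 0 0 0" --pt "0 0 -1.5 0 0 0" --pt "0 0 -1.5 0 0 0" --pt "0 0 -1.5 0 0 0" --pt "0 0 -1.1 0 0 0" --pt "0 0 -0.6 0 0 0" --pt "0 0 0 0 0 0"

```text
clock: 14.9
position: [0.4824, -0.0445, 0.0807]
ee_rot: [-3.141, 0.005, 0.001]
force: [-0.2, 0.4, -0.1]
width: 0.65
```

move_arm --pt "0 0 0 0 0 0" --pt "0 0 0 0 0 0" --pt "0 0 0 0 0 0" --pt "0 0 0 0 0 0" --pt "0 0 1 0 0 0" --pt "0 0 3 0 0 0" --pt "0 0 3 0 0 0" --pt "0 0 0 0 0 0" --grip 1

```text
clock: 15.7
position: [0.4849, -0.0448, 0.1554]
ee_rot: [3.141, -0.006, 0.011]
force: [0.2, -0.2, 0.2]
width: 1.0
```

```bash
python3 look.py d .482 -.045 .09
```

```text
15.7 [ 0.4849 -0.0448  0.1554] [ 3.1413 -0.0059  0.0105] [ 0.2 -0.2  0.2] 1.000468448379207 [ 0.23  0.34 -0.31  2.    0.14  0.82 -1.73]
scene 274 132
top 315 185
```

View pics/d.png

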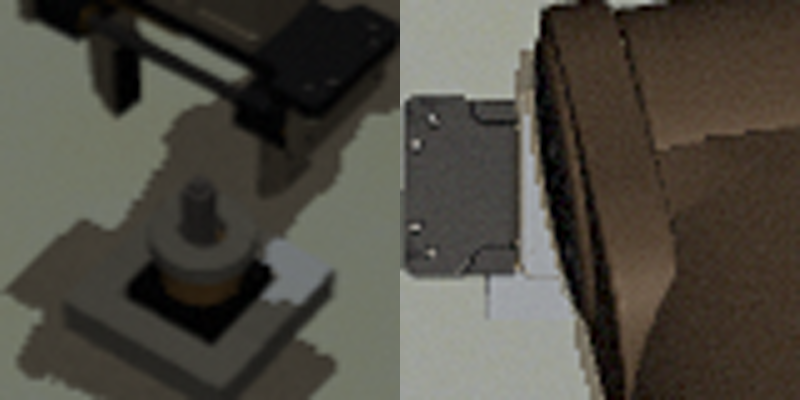

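The disc lies flat on the spacer (crop (200,240)), foot in the pocket. Going down to grip the stem.

move_arm --pt "0 0 -1.5 0 0 0" --pt "0 0 -2 0 0 0" --pt "0 0 -1.5 0 0 0" --pt "0 0 -0.7 0 0 0" --pt "0 0 0 0 0 0" --pt "0 0 0 0 0 0"

```text
clock: 16.4
position: [0.4825, -0.0449, 0.0944]
ee_rot: [-3.142, 0.006, 0.0]
force: [0.1, -0.2, -0.1]
width: 1.002
```

move_arm --pt "0 0 0 0 0 0" --pt "0 0 0 0 0 0" --pt "0 0 0 0 0 0" --pt "0 0 0 0 0 0" --pt "0 0 0 0 0 0" --pt "0 0 0 0 0 0" --pt "0 0 0 0 0 0" --pt "0 0 0 0 0 0" --grip 0 --force 40

```text
clock: 17.2
position: [0.4825, -0.045, 0.0942]
ee_rot: [3.142, -0.006, -0.0]
force: [-0.5, -0.7, -1.2]
width: 0.353
```

move_arm --pt "0 0 0 0 0 0" --pt "0 0 0 0 0 0" --pt "0 0 0 0 0 0" --pt "0 0 0 0 0 0"

```text
clock: 17.6
position: [0.4823, -0.0452, 0.0941]
ee_rot: [3.141, -0.006, -0.001]
force: [1.0, -1.5, -2.8]
width: 0.147
```

```bash
python3 -c "
from cell import monitor
s=monitor.observe();print(s['position'],s['ee_rot'],s['force'],s['width'])"
```

```text
[ 0.48231041 -0.0452266   0.09405593] [ 3.14133100e+00 -6.16939770e-03 -6.56672676e-04] [ 0.95616959 -1.45633984 -2.82437404] 0.1471829401601958
```

move_arm --pt "0 0 0.3 0 0 0" --pt "0 0 0.6 0 0 0" --pt "0 0 1 0 0 0" --pt "0 0 1.5 0 0 0" --pt "0 0 2 0 0 0" --pt "0 0 2.5 0 0 0" --pt "0 0 2.5 0 0 0" --pt "0 0 2 0 0 0"

```text
clock: 18.4
position: [0.4827, -0.0445, 0.2206]
ee_rot: [-3.141, 0.005, -0.003]
force: [0.8, -0.2, -2.6]
width: 0.149
```

move_arm --pt "0 0 1.5 0 0 0" --pt "0 0 0.9 0 0 0" --pt "0 0 0.5 0 0 0" --pt "0 0 0 0 0 0" --pt "0 0 0 0 0 0"

```text
clock: 18.9
position: [0.4821, -0.0449, 0.2467]
ee_rot: [-3.141, 0.006, 0.002]
force: [0.3, 0.1, -3.3]
width: 0.149
```

move_arm --pt "0.1 -0.9 0 0 0 -0.6" --pt "0.2 -1.8 0 0 0 -1.2" --pt "0.25 -2.2 0 0 0 -1.4" --pt "0.25 -2.2 0 0 0 -1.4" --pt "0.25 -2.2 0 0 0 -1.4" --pt "0.25 -2.2 0 0 0 -1.4" --pt "0.25 -2.2 0 0 0 -1.4" --pt "0.25 -2.2 0 0 0 -1.4"

```text
clock: 19.7
position: [0.5006, -0.2061, 0.2472]
ee_rot: [3.128, -0.289, -0.0]
force: [0.0, 1.3, -2.7]
width: 0.15
```

move_arm --pt "0.25 -2.2 0 0 0 -1.4" --pt "0.25 -2.2 0 0 0 -1.4" --pt "0.25 -2.2 0 0 0 -1.4" --pt "0.25 -2.2 0 0 0 -1.4" --pt "0.25 -2.2 0 0 0 -1.4" --pt "0.2 -2.0 0 0 0 -1.3" --pt "0.15 -1.3 0 0 0 -0.8" --pt "0.1 -0.75 0 0 0 -0.25"

```text
clock: 20.5
position: [0.5173, -0.3562, 0.2469]
ee_rot: [3.094, -0.542, -0.001]
force: [-0.1, 0.6, -2.0]
width: 0.148
```

move_arm --pt "0 0 0 0 0 0" --pt "0 0 0 0 0 0" --pt "0 0 0 0 0 0" --pt "0 0 0 0 0 0"

```text
clock: 20.9
position: [0.5177, -0.3535, 0.2474]
ee_rot: [-3.095, 0.537, -0.0]
force: [-0.7, -0.1, -3.4]
width: 0.151
```

```bash
python3 look.py e .518 -.355 .13
```

```text
20.9 [ 0.5177 -0.3535  0.2474] [-3.0951e+00  5.3700e-01 -2.0000e-04] [-0.7 -0.1 -3.4] 0.15106889571547044 [ 0.59  0.44 -0.11  1.56  0.05  1.15 -1.45]
scene 180 83
top 452 169
```

View pics/e.png

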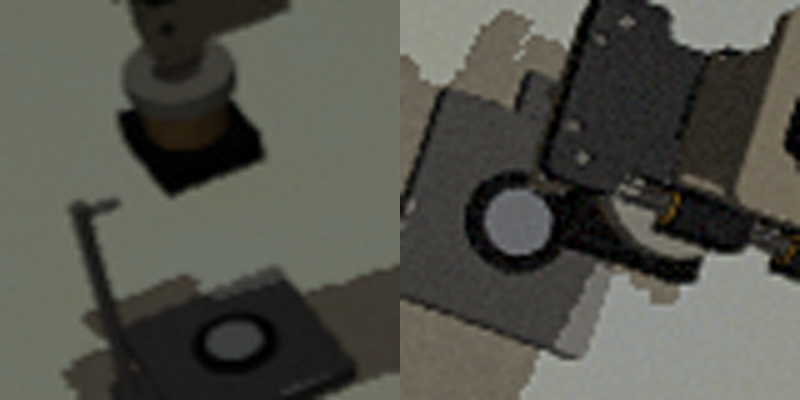

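move_arm --pt "0.05 -0.1 -0.4 0 0 -0.35" --pt "0 0 -0.6 0 0 -0.3" --pt "0 0 -0.5 0 0 0" --pt "0 0 0 0 0 0" --pt "0 0 0 0 0 0" --pt "0 0 0 0 0 0"

```text
clock: 21.6
position: [0.5181, -0.3555, 0.2324]
ee_rot: [3.092, -0.557, 0.0]
force: [-0.0, -0.5, -3.7]
width: 0.15
```

```bash
python3 - <<'E'
from h import *;import pickle
from cell import imaging,outline_of,monitor
s=[monitor.observe() for _ in range(1)][0];print(s['position'].round(4),s['ee_rot'].round(4),s['dq'].round(3),np.degrees(2*np.arctan2(s['ee_rot'][1],s['ee_rot'][0]))%180-180)
d=imaging.get_image("scene")
mk={t:[o for o in outline_of("scene",t)] for t in("foot","spacer","disc","stand")}
for t in mk: print(t,[(round(o["p"],2),o["rect"]) for o in mk[t][:4]])
pickle.dump((d,mk),open("m2.pkl","wb"))
c=proj(d,[[.518,-.355,.18]])[0]
near=lambda t:[fill(o["mask"]) for o in mk[t] if np.hypot(*(np.argwhere(o["mask"]).mean(0)[::-1]-c))<40]
us=np.clip(sum(m[0] for m in(near("foot"),near("spacer"),near("disc")) if m),0,1)
pickle.dump(us,open("us.pkl","wb"))
for b in(.146,.148,.15,.152,.154):
    print(b,fit([(d,us)],"",(.518,-.355,-.355),True,[box(.06,b,b+.02),cyl(.046,b+.02,b+.045),cyl(.06,b+.045,b+.059)]))
m=near("stand") or [fill(mk["stand"][0]["mask"])]
print("stand",fit([(d,m[0])],"stand",(.518,-.355,-.355)))
img=d["color"][:,:,::-1].copy();img=cv2.resize(img,None,fx=6,fy=6,interpolation=cv2.INTER_CUBIC)
def dr(P,col,yaw=-.3555):
    R=cv2.Rodrigues(np.array([0,0,yaw]))[0];uv=(proj(d,np.array(P)@R.T+[.5182,-.3548,0])+.5)*6-.5
    cv2.polylines(img,[np.round(uv).astype(int)],True,col,1)
q=lambda w,z:[[a*w/2,b*w/2,z] for a,b in((-1,-1),(1,-1),(1,1),(-1,1))]
dr(q(.11,.016),(0,255,0));dr(q(.06,.15),(0,0,255));dr([[.047,0,.15],[.07,0,.15]],(255,0,0))
u,v=(c*6).astype(int);print(u,v);cv2.imwrite("pics/f.png",img[v-220:v+380,u-330:u+330])
E
```

```text
[ 0.5181 -0.3555  0.2324] [ 3.0918e+00 -5.5660e-01  4.0000e-04] [ 0.    -0.003 -0.    -0.002 -0.     0.    -0.   ] -20.410892160860783
foot [(0.49, [202.2, 102.0, 30.4, 22.8])]
spacer [(0.44, [198.4, 102.9, 35.4, 20.1])]
disc [(0.82, [463.7, 296.7, 27.1, 27.8]), (0.79, [424.4, 297.4, 24.8, 25.0]), (0.62, [457.4, 232.6, 23.5, 21.6]), (0.48, [204.0, 96.0, 23.0, 16.7])]
stand [(0.61, [194.1, 125.4, 60.0, 45.3])]
0.146 (array([ 0.5136, -0.3608, -0.3647]), np.float64(0.591))
0.148 (array([ 0.5156, -0.3584, -0.3628]), np.float64(0.598))
0.15 (array([ 0.5168, -0.3567, -0.3748]), np.float64(0.606))
0.152 (array([ 0.5187, -0.3543, -0.3861]), np.float64(0.612))
0.154 (array([ 0.5202, -0.3518, -0.3933]), np.float64(0.62))
stand (array([ 0.5183, -0.356 , -0.3018]), np.float64(0.135))
1299 651
```

View pics/f.png

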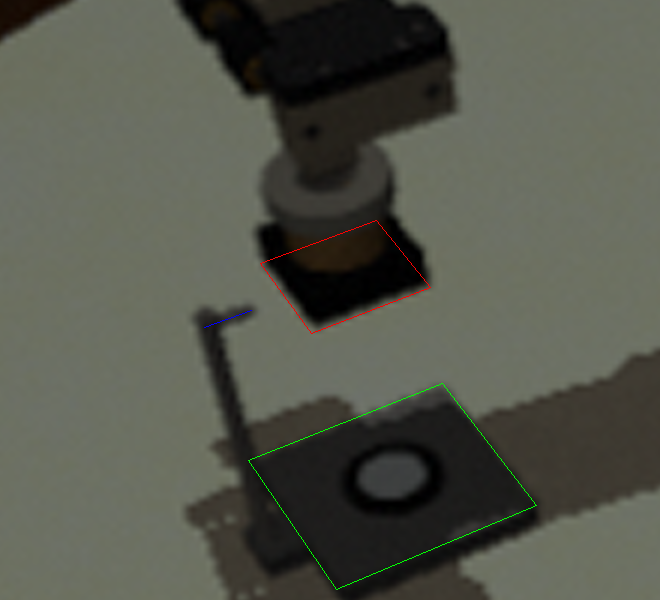

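```bash
cat > e.py <<'E'
from h import *;from scipy.ndimage import map_coordinates
from cell import imaging
ds=[imaging.get_image("scene") for _ in range(8)];d=ds[0]
g=np.mean([x["color"].astype(float).mean(2) for x in ds],0)
R=cv2.Rodrigues(np.array([0,0,-.3555]))[0];O=np.array([.5182,-.3548,0])
W=lambda P:proj(d,np.array(P,float)@R.T+O)
def prof(A,B,n=15,lo=.15,hi=.85):
    a,b=W([A,B]);t=(b-a)/np.linalg.norm(b-a);nn=np.array([-t[1],t[0]]);nn*=np.sign(nn[1]);k=np.arange(-5,5.01,.1)
    return np.mean([map_coordinates(g,(a+f*(b-a))[::-1][:,None]+nn[::-1][:,None]*k,order=1) for f in np.linspace(lo,hi,n)],0),k,nn
h=.03
C=[(-h,-h),(h,-h),(h,h),(-h,h)]
uv=W([(*c,.15) for c in C]);print("corners",uv.round(1).tolist())
for i in range(4):
    A,B=C[i],C[(i+1)%4];p,k,nn=prof((*A,.15),(*B,.15));s=p[60:].max()*.5+p[:30].min()*.5
    j=np.argmax(np.gradient(p));print("base edge",A,B,"n",nn.round(2),"edge shift px",round(k[j],2),"half",round(np.interp(s,p[30:80],k[30:80]),2),p[::10].round())
p,k,nn=prof((.049,0,.15),(.063,0,.15));w=np.clip(np.median(p)-p-3,0,None)*(np.abs(k)<3.5);print("pin shift",(w*k).sum()/w.sum(),nn,p[::5].round())
h=.055
for A,B in(((-h,-h),(h,-h)),((h,h),(-h,h)),((-h,h),(-h,-h)),((h,-h),(h,h))):
    p,k,nn=prof((*A,.016),(*B,.016));print("plate",A,B,nn.round(2),p[::10].round())
# px per mm
b=W([[0,0,.15]])[0]
for v in np.eye(3): print("px/mm",((W([np.array([0,0,.15])+v*.001])[0]-b)).round(3))
# lens: dark ring outline
l=W([[0,0,.02]])[0];print("lens pred",l)
import cv2
x,y=np.round(l).astype(int);z=cv2.resize(g[y-14:y+15,x-14:x+15].astype(np.float32),None,fx=8,fy=8,interpolation=cv2.INTER_CUBIC)
print(np.percentile(z,[2,10,30,50,70,90,98]).round())
m=(z>np.percentile(z,93)*.5+np.percentile(z,20)*.5).astype(np.uint8)
n,lab,st,ce=cv2.connectedComponentsWithStats(m)
for i in range(1,n):
    if st[i,4]>300: print("bright",st[i],((ce[i]+.5)/8-.5+[x-14,y-14]).round(2))
E
python3 e.py
```

```text
corners [[223.7, 108.1], [204.3, 115.2], [212.9, 126.8], [232.7, 119.3]]
base edge (-0.03, -0.03) (0.03, -0.03) n [0.35 0.94] edge shift px 3.2 half 2.9 [45. 38. 32. 28. 26. 25. 23. 21. 20. 18. 14.]
base edge (0.03, -0.03) (0.03, 0.03) n [-0.8  0.6] edge shift px -0.9 half -0.83 [  5.   2.   2.   7.  45.  93. 106. 106. 107. 106. 102.]
base edge (0.03, 0.03) (-0.03, 0.03) n [0.36 0.93] edge shift px -0.5 half -0.64 [  2.   2.   2.   5.  36.  87. 106. 106. 106. 107. 107.]
base edge (-0.03, 0.03) (-0.03, -0.03) n [-0.78  0.63] edge shift px 2.4 half 2.9 [106. 101.  72.  26.   7.   4.   5.   7.   9.  12.  13.]
pin shift -0.15863860031416213 [0.35058612 0.9365305 ] [106. 106. 107. 106. 106. 102.  96.  81.  64.  53.  50.  56.  73.  92.
 103. 106. 105. 105. 106. 106. 106.]
plate (-0.055, -0.055) (0.055, -0.055) [0.37 0.93] [88. 81. 80. 78. 77. 64. 45. 37. 30. 28. 28.]
plate (0.055, 0.055) (-0.055, 0.055) [0.39 0.92] [28. 28. 28. 29. 33. 30. 18. 18. 36. 66. 77.]
plate (-0.055, 0.055) (-0.055, -0.055) [-0.79  0.61] [71. 70. 70. 69. 64. 44. 28. 27. 27. 27. 27.]
plate (0.055, -0.055) (0.055, 0.055) [-0.83  0.56] [29. 29. 29. 29. 26. 24. 29. 30. 30. 34. 37.]
px/mm [-0.326  0.122]
px/mm [0.147 0.19 ]
px/mm [-0.063 -0.28 ]
lens pred [226.04353668 150.82696956]
[  2.  15.  27.  28.  30.  63. 108.]
bright [   0    0  232   60 7897] [223.5  138.94]
bright [  77   88   84   52 3348] [226.34 150.67]
bright [206 214  26  18 337] [239.14 164.62]
```

```bash
cat > t.py <<'E'
from h import *
from cell import imaging,monitor
from scipy.spatial.transform import Rotation as Rt
s=monitor.observe();print(s['position'].round(4),Rt.from_rotvec(s['ee_rot']).as_matrix()[:,2].round(4))
ds=[imaging.get_image("scene") for _ in range(8)];d=ds[0]
g=np.mean([x["color"].astype(float).mean(2) for x in ds],0);I=np.clip((106-g)/103,0,1)
O=np.array([.5182,-.3548,0]);K=4
R0=Rt.from_euler("z",-.3555)
u0,v0=200,100;w,h=38,32
def rend(parts,q):
    m=np.zeros((h*K,w*K),np.uint8);R=R0*Rt.from_rotvec(np.radians(q[3:6]))
    c=O+R0.apply(np.array(q[:3])/1000)+[0,0,.15]
    for P in parts:
        uv=(proj(d,R.apply(P)+c)-[u0,v0]+.5)*K-.5
        cv2.fillConvexPoly(m,cv2.convexHull(np.round(uv*64).astype(np.int32)),255,cv2.LINE_AA,6)
    return cv2.resize(m,(w,h),interpolation=cv2.INTER_AREA)/255.
base=[box(.06,0,.02)];up=[cyl(.05,.018,.045),cyl(.064,.045,.06),box(.1,.06,.1)]
ok=1-cv2.dilate((rend(up,[-1,-.5,1,0,0,0])>0).astype(np.uint8),np.ones((5,5)))
ok[:4,:]=0
D=I[v0:v0+h,u0:u0+w]
print("bg",np.percentile(g[v0:v0+h,u0:u0+w][ok>0],[5,50,95]))
def f(q): return (ok*(cv2.GaussianBlur(rend(base,q),(0,0),max(.05,q[6]))-D)**2).sum()
def mini(fix,tilt):
    free=[i for i in range(7) if i not in fix and (tilt or i not in(3,4))]
    x=np.array([-1,-.5,1,0,0,0,.4.__float__()]);
    for i in fix:x[i]=fix[i]
    def F(z): y=x.copy();y[free]=z;return f(y)
    st=np.array([1.5,1.5,1.5,2,2,2,.2])[free];z=x[free]
    for _ in range(3):
        r=minimize(F,z,method="Nelder-Mead",options=dict(initial_simplex=np.vstack([z,z+np.diag(st)]),xatol=.01,fatol=1e-4,maxiter=1500));z=r.x
    x[free]=z;return x.round(2),round(r.fun,3)
for c in(0,1,2): print("z",c,mini({2:c},False),mini({2:c},True))
print("free",mini({},False))
E
python3 t.py
```

```text
[ 0.518  -0.3555  0.2322] [-0. -0. -1.]
bg [  1.66666667 106.20833333 107.61666667]
z 0 (array([-2.2 , -3.57,  0.  ,  0.  ,  0.  , -1.54,  0.62]), np.float64(3.623)) (array([-3.81, -1.7 ,  0.  ,  2.79,  4.44, -5.57,  0.62]), np.float64(3.267))
z 1 (array([-1.88, -2.35,  1.  ,  0.  ,  0.  , -1.74,  0.62]), np.float64(3.691)) (array([-3.34,  0.26,  1.  ,  3.88,  4.48, -5.71,  0.62]), np.float64(3.319))
z 2 (array([-1.51, -1.15,  2.  ,  0.  ,  0.  , -1.73,  0.63]), np.float64(3.763)) (array([-3.42, -0.98,  2.  ,  0.2 ,  4.76, -5.39,  0.61]), np.float64(3.324))
free (array([-1.94, -2.27,  1.  ,  0.  ,  0.  , -1.99,  0.62]), np.float64(3.689))
```

```bash
cat > y.py <<'E'
from h import *;from scipy.ndimage import map_coordinates
import pickle
from cell import imaging
def run(d,g,segs,yaw=-.3555,O=np.array([.5182,-.3548,0])):
    R=cv2.Rodrigues(np.array([0,0,yaw]))[0];W=lambda P:proj(d,np.array(P,float)@R.T+O)
    for nm,A,B in segs:
        a,b=W([A,B]);L=np.linalg.norm(b-a);t=(b-a)/L;nn=np.array([-t[1],t[0]]);k=np.arange(-3,3.01,.05);fs=np.linspace(.12,.88,20);e=[]
        for f in fs:
            p=cv2.GaussianBlur(map_coordinates(g,(a+f*(b-a))[::-1][:,None]+nn[::-1][:,None]*k,order=1)[None],(0,0),6)[0]
            gr=np.abs(np.gradient(p))**2;e.append((gr*k).sum()/gr.sum())
        c=np.polyfit(fs,e,1);c2=np.polyfit(fs,np.clip(e,np.median(e)-.4,np.median(e)+.4),1)
        print(nm,"n",nn.round(2),"mid",round(np.polyval(c2,.5),2),"img rot deg",round(np.degrees(c2[0]/L),2),"rms",round(np.std(np.array(e)-np.polyval(c,fs)),2))
        # predicted image rot per deg yaw
        R2=cv2.Rodrigues(np.array([0,0,yaw+np.radians(1)]))[0];a2,b2=proj(d,np.array([A,B],float)@R2.T+O);an=lambda q:np.degrees(np.arctan2(q[1],q[0]));print("    per deg yaw",round(an(b2-a2)-an(b-a),2))
def sq(h,z): 
    C=[(-h,-h,z),(h,-h,z),(h,h,z),(-h,h,z)];return [(("-y","+x","+y","-x")[i],C[i],C[(i+1)%4]) for i in range(4)]
im,mk=pickle.load(open("m1.pkl","rb"))
for c in("top","scene"):
    print(c,"initial plate");run(im[c],im[c]["color"].astype(float).mean(2),sq(.055,.016))
ds=[imaging.get_image("scene") for _ in range(8)];g=np.mean([x["color"].astype(float).mean(2) for x in ds],0)
print("now base");run(ds[0],g,sq(.03,.15)[1:3])
print("now base@-1.9,-.7,1.2");run(ds[0],g,sq(.03,.1512)[1:3],O=np.array([.5182-.0019*.937-.0007*.349,-.3548+.0019*.349-.0007*.937,0]))
E
python3 y.py
```

```text
top initial plate
-y n [0.95 0.32] mid -0.13 img rot deg -0.69 rms 0.2
    per deg yaw -1.02
+x n [ 0.35 -0.94] mid -0.36 img rot deg 0.02 rms 0.55
    per deg yaw -0.97
+y n [-0.95 -0.33] mid 0.97 img rot deg -0.07 rms 0.09
    per deg yaw -1.02
-x n [-0.35  0.94] mid 0.98 img rot deg -0.53 rms 0.15
    per deg yaw -0.98
scene initial plate
-y n [-0.37 -0.93] mid -0.15 img rot deg -0.06 rms 0.17
    per deg yaw -0.69
+x n [-0.83  0.56] mid 0.25 img rot deg 0.61 rms 0.71
    per deg yaw -1.36
+y n [0.39 0.92] mid 0.86 img rot deg 0.03 rms 0.14
    per deg yaw -0.73
-x n [ 0.79 -0.61] mid 0.24 img rot deg -0.46 rms 0.14
    per deg yaw -1.28
now base
+x n [-0.8  0.6] mid -0.84 img rot deg -0.17 rms 0.11
    per deg yaw -1.4
+y n [0.36 0.93] mid -0.63 img rot deg 0.01 rms 0.08
    per deg yaw -0.67
now base@-1.9,-.7,1.2
+x n [-0.8  0.6] mid -0.05 img rot deg -0.19 rms 0.12
    per deg yaw -1.4
+y n [0.36 0.93] mid -0.12 img rot deg -0.08 rms 0.08
    per deg yaw -0.67
```

move_arm --pt "0.13 0.02 -0.05 0 0 0.2" --pt "0 0 0 0 0 0" --pt "0 0 0 0 0 0" --pt "0 0 0 0 0 0" --pt "0 0 0 0 0 0"

```text
clock: 23.55
position: [0.5193, -0.3553, 0.2318]
ee_rot: [3.093, -0.551, 0.0]
force: [0.3, 0.0, -3.6]
width: 0.149
```

```bash
python3 e.py | egrep "base edge|pin|bright"; python3 look.py z .518 -.355 .13
```

```text
base edge (-0.03, -0.03) (0.03, -0.03) n [0.35 0.94] edge shift px 1.6 half 2.9 [48. 41. 35. 29. 28. 26. 24. 22. 21. 19. 16.]
base edge (0.03, -0.03) (0.03, 0.03) n [-0.8  0.6] edge shift px -0.5 half -0.39 [  7.   3.   2.   2.  23.  75. 104. 106. 107. 106. 102.]
base edge (0.03, 0.03) (-0.03, 0.03) n [0.36 0.93] edge shift px -0.1 half -0.34 [  2.   2.   2.   2.  23.  73. 104. 106. 106. 107. 107.]
base edge (-0.03, 0.03) (-0.03, -0.03) n [-0.78  0.63] edge shift px 4.8 half 2.9 [106. 105.  89.  43.  11.   4.   5.   7.   8.   9.  12.]
pin shift -0.16038499485654178 [0.35058612 0.9365305 ] [106. 106. 106. 106. 106. 102.  96.  81.  64.  53.  50.  56.  73.  92.
bright [   0    0  232   60 7780] [223.59 138.91]
bright [  78   88   82   52 3228] [226.34 150.68]
bright [204 214  28  18 343] [239.06 164.66]
23.95 [ 0.5193 -0.3553  0.2317] [ 3.0928e+00 -5.5130e-01 -1.0000e-04] [ 0.3 -0.6 -2.8] 0.14709162103918724 [ 0.59  0.46 -0.11  1.57  0.05  1.11 -1.46]
scene 180 83
top 452 169
```

View pics/z.png

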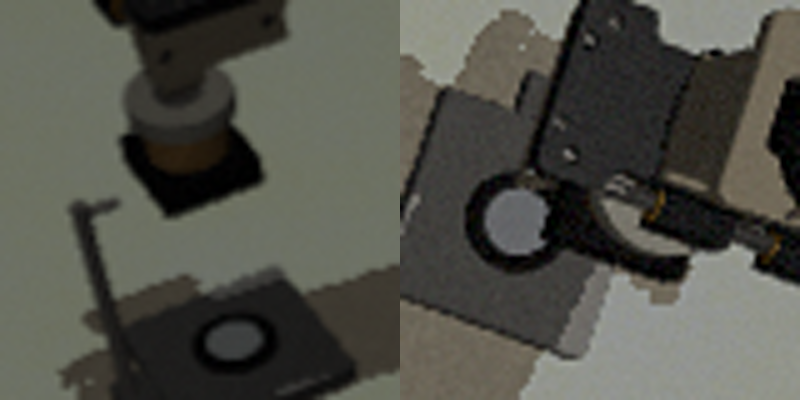

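Residuals are now within about 0.2–0.4 px (under about 1 mm) of the lens and pointer; the foot hangs upright over the lens (crop (190,175)), with spacer and disc seated. Handing in.

```bash
python3 -c "
from cell import monitor,workorder
s=monitor.observe();print(s['position'],s['dq'].round(3),s['width']);print(workorder.sign_off())"
```

```text
[ 0.51932999 -0.35522533  0.23178782] [-0.002 -0.    -0.001  0.    -0.    -0.    -0.001] 0.1460207924324469
the job is handed in; nothing more can be done
None
```

The job is handed in. The spacer and then the metal disc are over the stem, both flat. I lifted the foot out by the stem and am holding it still over the inspection camera's lens. The run took about 24 s, and I did not touch the vase, leg, screwdriver or look-alikes.

What the last checks showed:
- **Grip and stillness:** the opening reads about 13.5 mm on the 14 mm stem, and joint speeds are about zero.
- **Level:** TCP height minus the grip offset puts the underside at about 149.7 mm, against 150 mm wanted. In the scene camera the base edges were still 0.2–0.4 px (about 1 mm) off the stand and pointer.
- **Rotation:** the gripper is about 0.2° off the fitted angle of the plate. An edge check before the last small move showed the base aligned to about 0.1°.

Checks that disagreed:
- **Centring:** the tool position put the foot on centre, but the scene camera showed it about 1–2 mm off and slightly high. I took a compromise: +1.3 mm in x, +0.2 mm in y and −0.5 mm in height. Centring and height are therefore good to about 1–2 mm.
- **Silhouette fits:** one fit with tilt left free gave angles of 4–6° but hardly matched the image better, so I ignored it. A fit without tilt gave −1.7° rotation, against about 0° from the edges; I went with the edges.

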